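# Counter-hold the hidden bolt head behind a busbar bracket

### The job

I was tightening the nut on the front of this bracket, but the bolt turned along with it until the spanner's handle came down on the bench. Loosen the wing knob and slide the backstop fully back along its rail, then reach down into the gap behind the bracket, grip the hidden bolt head across two flats and turn it back until the spanner on the nut is about level again. Finish holding it there, still gripping the head, so that I can pull on the spanner: work it only through the bolt head without touching the spanner, and leave the tape measure and the junction box where they are.

Things in the scene. Friction and masses are not known exactly. Their poses are not given: they have to be found in the camera images.
- fixture: Assembly fixture fixed on the bench: aluminium base plate 236 x 120 x 12 mm (x -63 to 173, y -60 to 60) with a steel angle bracket and, behind it, a guide rail. Origin: on the bench, directly below the middle of the bracket plate's rear face; x points from that face back along the rail, y left along the bracket, z up. The bolt axis is parallel to x at y = 0, 70 mm above the bench.
- bracket_rear (a point): Middle of the top edge of the bracket plate's rear face, 92 mm above the bench. The plate is upright, 6 mm thick, 80 mm wide (40 mm to either side). A flat copper bar 6 mm thick lies on its front, 5 mm lower, and sticks out to 65 mm on the left (+y).
- head_grip (a point): Centre of the hexagonal bolt head hidden behind the bracket: on the bolt axis, 12 mm behind the bracket's rear face, 22 mm below its top edge. It stays there and turns with the bolt.
- bolt: The bolt with its steel hexagon head, 24 mm across flats, 28 across corners, 10 thick, from 7 to 17 mm behind the bracket's rear face (washers 30 and 27 mm wide between). Origin on the bolt axis in that face; x along the bolt, as the fixture's x; y square to a pair of flats: grip along it. These flats are upright when joint bolt_turn is -0.22; at the start they slant by 0.22 rad.
- bolt_turn (a joint): Turn of bolt, nut and spanner together, rad. 0: spanner level. Negative: its handle hangs lower. Starts at -0.44, the handle's end down on the bench, one end of the travel; the other is +0.6. It grows as the handle rises: a left-hand turn about the fixture's x (seen from the front, counter-clockwise). The spanner's weight (up to 0.25 N m) pulls it back down unless the head is held.
- spanner: Steel ring spanner on the nut in front of the bracket (ring 38 mm across, handle 14 mm high, about 0.25 kg), turning with the bolt (play 0.01 rad); it lies 16 to 27 mm in front of the bracket's rear face and its handle points to the fixture's -y (right). Origin on the bolt axis in the plane of the bracket's rear face.
- spanner_end (a point): Centre of the round end of the spanner's handle, 142 mm from the bolt axis; 70 mm above the bench when the handle is level, about 9 mm when it lies on the bench.
- backstop (a joint): Slide of the backstop along the rail, m: 0 to 0.008 at the start, its rubber-faced plate close behind the bolt head; 0.040 at the far stop. Grows away from the bracket. Held fast (over 20 N) while the wing knob is tight; with the knob loose it slides with about 2 N and stays where it is left.
- backstop_top (a point): Middle of the top front edge of the backstop's upright plate, 90 mm above the bench. The plate is 10 mm thick, 80 mm wide; its rubber face is 18 mm behind the bracket's rear face at slide 0, 58 mm at 0.040. Behind it the carriage is a grey block 60 mm wide, its top 46 mm above the bench, reaching 96 mm back.
- wing_knob (a joint): Turn of the wing knob, rad: 0 fully tight (0 to 0.25 at the start); grows counter-clockwise seen from above, which loosens it; from about 1 rad the backstop is free; stop at 1.9. It turns stiffly (about 0.1 N m) and stays where it is left.
- knob_grip (a point): Grip point on the upright axis of the black wing knob on the backstop carriage, 72 mm above the bench. The wings form a bar 56 mm long, 12 thick, from 60 to 82 mm above the bench; the point's x axis runs along the bar and is the fixture's x axis at knob value 0. The axis is 53 mm behind the rear side of the backstop's plate; the knob travels with the backstop.
- junction_box: Bystander: grey square junction box, 85 x 85 x 47 mm, loose on the bench to the right of the fixture. Origin: centre of its underside.
- tape_measure: Bystander: black and yellow tape measure, 38 x 90 x 68 mm, standing loose in front right of the fixture. Origin: centre of its underside.

How it is judged:
On the way, in this order (a step that is already met when the one before it is completed fails the run):
1. the wing knob is loosened (value of joint wing_knob above 1 rad), for 0.1 s.
2. the backstop is slid back (value of joint backstop above 0.034 m), for 0.2 s.
3. the bolt head is gripped behind the bracket with the spanner still low (contact force between the fingers and bolt above 4 N and distance between the grasp point and head_grip below 0.02 m and value of joint bolt_turn below -0.15 rad), for 0.1 s.
At the end, for the whole second after the job is handed in: The fingers grip the bolt head (over 4 N, grasp point within 20 mm of its centre) and keep the spanner still, level within 0.15 rad (8 degrees) and untouched; the backstop is within 6 mm of its far stop; junction box and tape measure are within 30 mm of where they lay (contact force between the fingers and bolt above 4 N and distance between the grasp point and head_grip below 0.02 m and value of joint bolt_turn between -0.15 and 0.15 rad and angular speed of spanner below 0.1 rad/s and contact force between the arm and spanner below 0.5 N and value of joint backstop above 0.034 m and distance of each of junction_box, tape_measure from where it was at the start of the episode below 0.03 m); the arm keeps its last pose, push and grip.
It fails at once if the robot pushes on the spanner (contact force between the arm and spanner above 3 N).
It fails at once if the junction box is knocked out of place (distance of junction_box from where it was at the start of the episode above 0.03 m).
It fails at once if the tape measure is knocked out of place (distance of tape_measure from where it was at the start of the episode above 0.03 m).
It also fails if it takes over 51 s, if anything falls off the work surface, if the arm or the gripper's body presses on something with over 40 N, if the wrist force passes 120 N, or if a joint passes its speed limit or range.

### The arm

A 6-joint arm with a two-finger parallel gripper is mounted at the origin on the work surface; the furniture and walls round the work are solid. World frame = base frame: x ahead of the robot, y to its left, z up, the work surface at z = 0. Lengths are in m, angles in rad, forces in N, time in s.
With the tool pointing down it reaches from about 0.35 to 0.775 m from the base axis. Payload 7.3 kg.
Tool frame: the origin (TCP) lies at the very end of the fingers, on their centre line; the grasp point (between the pads) lies 19 mm behind it; z points along the fingers, x is the direction in which the jaws open and shut, and the axes are right-handed (so a half turn about z gives the same grasp; the last joint's range is limited). The gripper opens to 92 mm and grips with 3 to 60 N. Pads are 19 mm wide; open, the fingers measure 130 mm over their backs; the gripper's body (75 mm by 190 mm) begins 47 mm behind the grasp point.
Start: joints at [-1.371, 0.342, 1.524, -0, 1.275, -0.146], TCP at [0.178, -0.494, 0.227] pointing down, gripper open.
Joint ranges: [-2.53, 2.53], [-0.77, 2.02], [0.04, 2.7], [-1, 4.14], [0.28, 2.66], [-3.11, 3.11]. Speed limits (rad/s): [2.57, 2.57, 3.14, 3.14, 3.14, 3.14].

### API

Orientations are given as [roll, pitch, yaw] about the fixed x, y, z axes, in that order (R = Rz(yaw) Ry(pitch) Rx(roll)).
In Python, from cell import robot, read_camera, nets gives the robot as it stands. The module is installed in compiled form; this text tells all that it offers.
- The arm moves only by the tool carry_out, never from a script. Its arguments are lists of equal length, an entry for each row: "translation": the shift along the tool's x, y, z in m, a list of three; "turn": the turn, a rotation vector about the tool's x, y, z in rad, a list of three; "gripper": the gripper's target within -1 to 1 (shut at 1, half-way at 0, fully open at -1). A call has 1 to 10 rows; each row shifts and turns the commanded pose from where the row before left it, along the tool's axes as they then stand; what a row does not reach is not made up. A row lasts 1/10 s, in which the tool goes at most 50 mm and 8.59 degrees, less where a joint would pass 70% of its speed; a pose out of reach is approached as far as the arm can. A call with a gripper value outside its range is refused whole. The fingers move at their own pace and stop on an object; "squeeze" is the grip in N (left out, the last holds). Time passes only in rows, so rows that do not move let the fingers close. It gives the time, the measured TCP pose, the force and the opening at its end, in the units of the state.
- robot.observe(): the state, without advancing time (a new reading comes with each control period).
- read_camera(name): name is "scene" or "top" or "wrist"; returns a dict with "img" (420x560x3 uint8, red, green, blue), "fx", "fy", "cx", "cy" (pixels), "distortion" ([k1, k2, p1, p2, k3] as OpenCV has them; the pictures are not rectified), "world_from_camera" (4x4, takes a point from camera to world coordinates). Camera axes: x right, y down, z forward; pixel columns grow to the right and rows downward; lengths in m; the calibration is good to about 2 mm. A picture is of the moment at which its call begins. There is no depth.
- robot.hand_in(): hands the job in, once; it reports no verdict.
Trained networks look in a picture, given as the dict that the camera call returned (one of the last four; its "shot" number tells which), for a name from the list of things; names that differ only in an ending like _2 or _b are one class to them, and where a whole thing is asked for, a point or a joint stands for the part that bears it (a point fixed in the world has none). Each returns a list of dicts, best first, with "score" (0 to 1); they miss things now and then, are a little off and sometimes report something else, mostly with a low value. They report only what shows in the picture. A call takes as long as a camera call.
- nets.regions_of(picture, name): "region" (420x560 bool, what is visible of it) and "pixel" ([column, row] in pixels, amid what is visible of it).
- nets.tip_of(picture, name): "pixel" ([column, row] in pixels: a listed point, or the origin of a listed thing).
The state is a dict: "time": time; "qpos": joint angles; "qvel": joint speeds; "joint_efforts": joint torques, N m; "tool_pos": TCP position; "tool_rot": TCP orientation; "contact_force": force on the tool from outside, world axes, zero at the start; "torque": the same for the moment, N m; "opening": finger opening in m.
Only numpy, scipy, OpenCV 4.12 (cv2) and the standard library are available. Lean on these libraries where they do the work, as an engineer would, in place of code of your own. Each camera call takes 0.05 s, during which the arm holds its last target. There are 200 camera calls.

## Working session

There is one attempt and no reset: what is moved stays moved. The work goes in short steps, Python scripts to look and compute and a tool call to move; the robot and the scene stay as the last step left them, time stands still between calls to the robot, and variables do not carry over. Pictures are saved under pics/ and viewed, about 8 in all and at most 12, crops included, and the job is handed in when it is done.

Besides the shell and the picture viewer there is one more tool, called after ">>>" as a command line: name --argument value ..., lists and objects as JSON in quotes. carry_out: Moves the arm, as the interface text tells. Its arguments: {"type":"object","properties":{"translation":{"type":"array","items":{"type":"array","items":{"type":"number"}}},"turn":{"type":"array","items":{"type":"array","items":{"type":"number"}}},"gripper":{"type":"array","items":{"type":"number"}},"squeeze":{"type":"number"}},"required":["translation","turn","gripper"]}

```bash
mkdir -p pics
cat > h.py <<'E'
import numpy as np, cv2
from cell import robot, read_camera, nets
def ray(p,px):
    K=np.array([[p['fx'],0,p['cx']],[0,p['fy'],p['cy']],[0,0,1]])
    u=cv2.undistortPoints(np.array([[px]],float),K,np.array(p['distortion'],float))[0,0]
    T=np.array(p['world_from_camera']); d=T[:3,:3]@[u[0],u[1],1]
    return T[:3,3],d
def at_z(p,px,z):
    o,d=ray(p,px); return o+d*(z-o[2])/d[2]
def proj(p,X):
    K=np.array([[p['fx'],0,p['cx']],[0,p['fy'],p['cy']],[0,0,1]])
    T=np.linalg.inv(np.array(p['world_from_camera']))
    r,_=cv2.Rodrigues(T[:3,:3])
    return cv2.projectPoints(np.array(X,float).reshape(-1,1,3),r,T[:3,3],K,np.array(p['distortion'],float))[0][:,0]
def save(p,n): cv2.imwrite('pics/'+n,p['img'][:,:,::-1])
E
python3 - <<'E'
from h import *
print(robot.observe())
Z=dict(bracket_rear=.092,backstop_top=.090,knob_grip=.072,spanner_end=.009,junction_box=0,tape_measure=0,fixture=0)
ims=[]
for c in ('top','scene'):
    p=read_camera(c); ims.append(p['img'])
    print(c,np.round(p['world_from_camera'],3).tolist())
    for n,z in Z.items():
        for r in nets.tip_of(p,n)[:2]:
            print(n,round(r['score'],2),np.round(r['pixel']),np.round(at_z(p,r['pixel'],z),4))
for c,i in zip('ts',ims): cv2.imwrite(f'pics/{c}0.png',i[:,:,::-1])
E
```

```text
{'time': 0.0, 'qpos': array([-1.37099853e+00,  3.42687911e-01,  1.52504035e+00, -2.57562972e-06,
        1.27540220e+00, -1.46017751e-01]), 'qvel': array([-3.08822434e-04,  1.06510828e-05,  1.56821407e-03, -7.47238408e-04,
       -1.95287660e-03,  1.70382032e-04]), 'joint_efforts': array([-2.46486015e-03, -4.31256795e+01, -2.44222176e+01,  7.16584828e-02,
        5.60771464e-02, -1.44944620e-04]), 'tool_pos': array([ 0.17788334, -0.49349961,  0.22605489]), 'tool_rot': array([-3.14137134e+00,  1.52180412e-03, -1.22497986e+00]), 'contact_force': array([ 0.25813742,  0.21408917, -0.64088132]), 'torque': array([ 0.01609294,  0.04791736, -0.0047449 ]), 'opening': 0.09151854303219169}
top [[-0.029, -0.997, 0.066, 0.394], [-1.0, 0.029, 0.006, -0.047], [-0.008, -0.066, -0.998, 0.968], [0.0, 0.0, 0.0, 1.0]]
bracket_rear 0.67 [228. 216.] [0.4468 0.0723 0.092 ]
backstop_top 0.69 [226. 204.] [0.4712 0.076  0.09  ]
knob_grip 0.72 [223. 173.] [0.5379 0.0831 0.072 ]
spanner_end 0.54 [289. 208.] [ 0.4644 -0.0555  0.009 ]
junction_box 0.93 [377. 230.] [ 0.4094 -0.2518  0.    ]
junction_box 0.72 [234. 213.] [0.4577 0.071  0.    ]
tape_measure 0.79 [326. 230.] [ 0.414  -0.1361  0.    ]
tape_measure 0.65 [376. 229.] [ 0.4117 -0.2499  0.    ]
fixture 0.7 [230. 214.] [0.4561 0.0804 0.    ]
scene [[-0.541, -0.496, 0.679, -0.154], [-0.841, 0.312, -0.442, 0.358], [0.008, -0.81, -0.586, 0.609], [0.0, 0.0, 0.0, 1.0]]
bracket_rear 0.56 [236. 219.] [0.4598 0.0671 0.092 ]
backstop_top 0.27 [281. 232.] [0.3786 0.0087 0.09  ]
knob_grip 0.53 [209. 210.] [0.5469 0.0904 0.072 ]
spanner_end 0.69 [283. 230.] [ 0.4647 -0.0527  0.009 ]
fixture 0.73 [237. 256.] [0.4519 0.0736 0.    ]
```

```bash
python3 -c "
import cv2,numpy as np
a=cv2.imread('pics/t0.png');b=cv2.imread('pics/s0.png')
cv2.imwrite('pics/ts.png',cv2.resize(np.vstack([a,b]),(400,600)))"
```

```text
(no output)
```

View pics/t0.png

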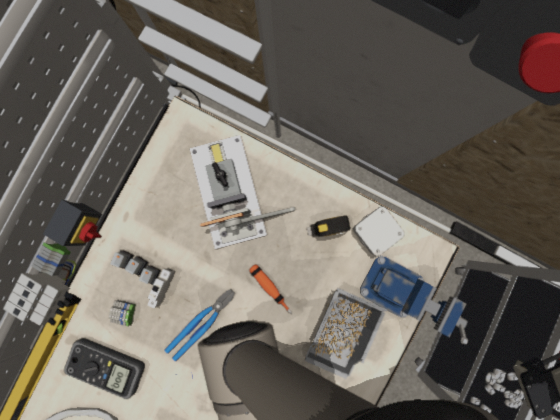

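View pics/s0.png

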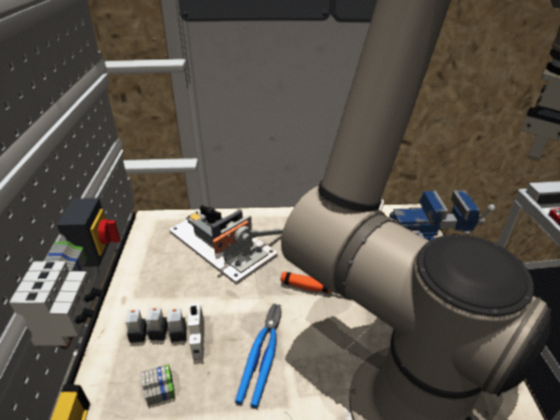

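Run:
```python
from h import *
p=read_camera('top')
C=[at_z(p,q,.012) for q in ((191,147),(240,137),(265,236),(215,248))]
c=np.mean(C,0); d=(C[0]+C[1]-C[2]-C[3])[:2]; print(np.round(C,3).tolist(),c,np.arctan2(d[1],d[0]))
im=p['img'][120:260,180:310]; cv2.imwrite('pics/tc.png',cv2.resize(im,None,fx=4,fy=4,interpolation=cv2.INTER_CUBIC)[:,:,::-1])
w=read_camera('wrist'); s=robot.observe()
from scipy.spatial.transform import Rotation as R
T=np.array(w['world_from_camera']); Rt=R.from_euler('xyz',s['tool_rot']).as_matrix()
print(np.round(Rt.T@T[:3,:3],3), Rt.T@(T[:3,3]-s['tool_pos']),w['fx'])
```

```text
[[0.61, 0.164, 0.012], [0.63, 0.052, 0.012], [0.404, 0.001, 0.012], [0.38, 0.113, 0.012]] [0.50593778 0.08248735 0.012     ] 0.22001748391153153
[[ 1.    -0.001  0.002]
 [ 0.001  0.953  0.304]
 [-0.002 -0.304  0.953]] [ 0.00016468 -0.08151821 -0.15799817] 359.69739678454573
```

View pics/tc.png

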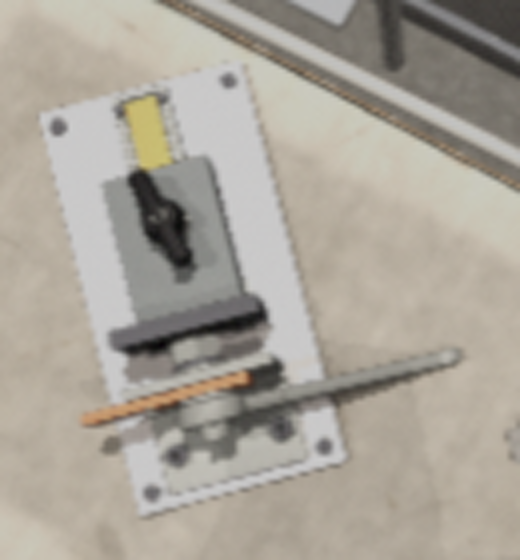

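```bash
cat >> h.py <<'E'
from scipy.spatial.transform import Rotation as R
def plan(pos,rot,n):
    """n rows from the present pose to pos, rot (Rotation), as tool-frame shift and turn per row"""
    s=robot.observe(); R0=R.from_euler('xyz',s['tool_rot']); w=(R0.inv()*rot).as_rotvec()/n
    d=(np.array(pos)-s['tool_pos'])/n
    print('from',np.round(s['tool_pos'],4),np.round(s['tool_rot'],3),'turn/row',np.round(w,4).tolist())
    print([np.round((R0*R.from_rotvec(w*k)).inv().apply(d),4).tolist() for k in range(n)])
def down(yaw): return R.from_euler('xyz',[np.pi,0,yaw])
E
python3 -c "
from h import *
plan([.50,.08,.23],down(-1.35),16)"
```

```text
from [ 0.178  -0.4939  0.2267] [ 3.142 -0.    -1.225] turn/row [0.0, -0.0, 0.0078]
[[-0.0269, -0.0311, -0.0002], [-0.0272, -0.0309, -0.0002], [-0.0274, -0.0307, -0.0002], [-0.0276, -0.0305, -0.0002], [-0.0279, -0.0302, -0.0002], [-0.0281, -0.03, -0.0002], [-0.0284, -0.0298, -0.0002], [-0.0286, -0.0296, -0.0002], [-0.0288, -0.0294, -0.0002], [-0.029, -0.0291, -0.0002], [-0.0293, -0.0289, -0.0002], [-0.0295, -0.0287, -0.0002], [-0.0297, -0.0284, -0.0002], [-0.0299, -0.0282, -0.0002], [-0.0302, -0.028, -0.0002], [-0.0304, -0.0277, -0.0002]]
```

>>> carry_out --translation '[[-0.027, -0.031, 0], [-0.027, -0.031, 0], [-0.027, -0.031, 0], [-0.028, -0.0305, 0], [-0.028, -0.03, 0], [-0.028, -0.03, 0], [-0.028, -0.03, 0], [-0.0286, -0.0296, 0], [-0.029, -0.0295, 0], [-0.029, -0.029, 0]]' --turn '[[0, 0, 0.008], [0, 0, 0.008], [0, 0, 0.008], [0, 0, 0.008], [0, 0, 0.008], [0, 0, 0.008], [0, 0, 0.008], [0, 0, 0.008], [0, 0, 0.008], [0, 0, 0.008]]' --gripper '[0, 0, 0, 0, 0, 0, 0, 0, 0, 0]'

```text
time: 1.9
tool_pos: [0.3806, -0.1341, 0.227]
tool_rot: [-3.141, -0.001, -1.306]
contact_force: [0.8, -0.6, 0.2]
opening: 0.0458
```

>>> carry_out --translation '[[-0.029, -0.029, 0], [-0.0295, -0.0287, 0], [-0.03, -0.0285, 0], [-0.03, -0.028, 0], [-0.03, -0.028, 0], [-0.03, -0.028, 0], [0, 0, 0], [0, 0, 0]]' --turn '[[0, 0, 0.008], [0, 0, 0.008], [0, 0, 0.008], [0, 0, 0.008], [0, 0, 0.008], [0, 0, 0.005], [0, 0, 0], [0, 0, 0]]' --gripper '[0, 0, 0, 0, 0, 0, 0, 0]'

```text
time: 2.7
tool_pos: [0.5015, 0.0795, 0.2263]
tool_rot: [3.141, -0.0, -1.348]
contact_force: [-0.2, -0.1, -0.3]
opening: 0.0463
```

Run:
```python
from h import *
s=robot.observe(); print(s['time'],s['tool_pos'],s['tool_rot'],s['opening'],s['contact_force'])
p=read_camera('wrist'); save(p,'w1.png')
for n,z in dict(bracket_rear=.092,backstop_top=.090,knob_grip=.072,head_grip=.07,spanner_end=.009).items():
    for r in nets.tip_of(p,n)[:2]:
        print(n,round(r['score'],2),np.round(r['pixel']),np.round(at_z(p,r['pixel'],z),4))
for n in ('wing_knob','backstop'):
  r=nets.regions_of(p,n)
  if r:
    r=r[0]; ys,xs=np.nonzero(r['region']); (c,sz,a)=cv2.minAreaRect(np.c_[xs,ys].astype(np.float32))
    b=cv2.boxPoints((c,sz,a)); print(n,r['score'],len(xs),np.round(b).tolist())
```

```text
2.7 [0.50153758 0.07952007 0.2263147 ] [ 3.14064186e+00 -2.71475833e-04 -1.34788765e+00] 0.046253561289067685 [-0.22280083 -0.13849627 -0.33468988]
bracket_rear 0.8 [280. 249.] [0.4556 0.0677 0.092 ]
backstop_top 0.93 [278. 227.] [0.4746 0.0739 0.09  ]
knob_grip 0.62 [276. 150.] [0.5374 0.0892 0.072 ]
head_grip 0.64 [277. 230.] [0.4648 0.0722 0.07  ]
spanner_end 0.77 [392. 238.] [ 0.4611 -0.061   0.009 ]
wing_knob 0.63 1080 [[263.0, 119.0], [287.0, 118.0], [290.0, 183.0], [265.0, 184.0]]
backstop 0.95 8145 [[229.0, 110.0], [321.0, 108.0], [323.0, 226.0], [231.0, 228.0]]
```

View pics/w1.png

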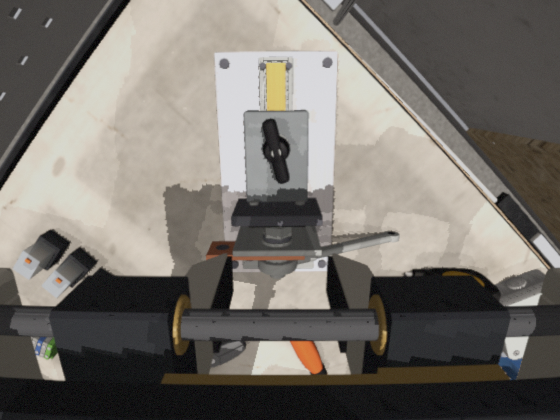

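Run:
```python
from h import *
p=read_camera('wrist')
a,b=at_z(p,(217,52.5),.012),at_z(p,(337.5,52.5),.012)
print(a,b,np.linalg.norm(a-b),'yaw',np.arctan2((a-b)[1],(a-b)[0])-np.pi/2)
y=np.arctan2((a-b)[1],(a-b)[0])-np.pi/2
m=(a+b)/2; print('origin',m[:2]-.173*np.array([np.cos(y),np.sin(y)]))
bt=[at_z(p,q,.092) for q in ((232,253.5),(323,250))]; print('bracket top ends',np.round(bt,4).tolist())
bs=[at_z(p,q,.090) for q in ((232,227),(322,223))]; print('backstop ends',np.round(bs,4).tolist())
k=[at_z(p,q,.082) for q in ((267,122),(283,182))]; d=k[0]-k[1]; print('knob',np.round(k,4).tolist(),np.linalg.norm(d),np.arctan2(d[1],d[0]),np.mean(k,0))
```

```text
[0.60907543 0.16291451 0.012     ] [0.63439689 0.04912603 0.012     ] 0.11657183781797775 yaw 0.2189631215405603
origin [0.45286684 0.06844162]
bracket top ends [[0.4421, 0.1073, 0.092], [0.4629, 0.0291, 0.092]]
backstop ends [[0.466, 0.1119, 0.09], [0.4867, 0.036, 0.09]]
knob [[0.5597, 0.1007, 0.082], [0.5132, 0.0767, 0.082]] 0.05233614862180349 0.476226251069463 [0.53642077 0.08869638 0.082     ]
```

```bash
python3 -c "
from h import *
plan([.537,.089,.10],down(-1.095),5)"
```

```text
from [0.5016 0.0784 0.2269] [-3.141 -0.    -1.351] turn/row [-0.0, -0.0, -0.0512]
[[-0.0005, -0.0074, 0.0254], [-0.0001, -0.0074, 0.0254], [0.0002, -0.0074, 0.0254], [0.0006, -0.0074, 0.0254], [0.001, -0.0073, 0.0254]]
```

>>> carry_out --translation '[[-0.0005, -0.0074, 0.025], [0, -0.0074, 0.025], [0, -0.0074, 0.025], [0.0006, -0.0074, 0.025], [0.001, -0.0074, 0.025], [0, 0, 0.023], [0, 0, 0.021], [0, 0, 0]]' --turn '[[0, 0, -0.051], [0, 0, -0.051], [0, 0, -0.051], [0, 0, -0.051], [0, 0, -0.051], [0, 0, 0], [0, 0, 0], [0, 0, 0]]' --gripper '[0, 0, 0, 0, 0, 0, 0, 0]'

```text
time: 3.95
tool_pos: [0.5353, 0.0894, 0.0552]
tool_rot: [3.136, 0.002, -1.095]
contact_force: [0.3, 0.5, 1.2]
opening: 0.0457
```

>>> carry_out --translation '[[0, 0, 0], [0, 0, 0], [0, 0, 0], [0, 0, 0], [0, 0, 0], [0, 0, 0]]' --turn '[[0, 0, 0], [0, 0, 0], [0, 0, 0], [0, 0, 0], [0, 0, 0], [0, 0, 0]]' --gripper '[1, 1, 1, 1, 1, 1]' --squeeze 30

```text
time: 4.55
tool_pos: [0.5373, 0.0905, 0.0587]
tool_rot: [-3.14, 0.001, -1.095]
contact_force: [-1.7, 5.2, 5.4]
opening: 0.0168
```

>>> carry_out --translation '[[0, 0, 0], [0, 0, 0], [0, 0, 0]]' --turn '[[0, 0, 0], [0, 0, -0.1], [0, 0, -0.1]]' --gripper '[1, 1, 1]'

```text
time: 4.85
tool_pos: [0.5373, 0.0906, 0.0586]
tool_rot: [-3.14, 0.0, -0.891]
contact_force: [-1.5, 5.2, 5.4]
opening: 0.0169
```

Run:
```python
from h import *
s=robot.observe(); print(s['contact_force'],s['torque'],s['opening'],s['tool_pos'])
p=read_camera('wrist'); save(p,'w2.png')
```

```text
[-1.47757159  5.16818807  5.36175908] [ 0.84489871  0.31441728 -0.04148518] 0.016878542269778737 [0.53734821 0.09056388 0.05863311]
```

View pics/w2.png

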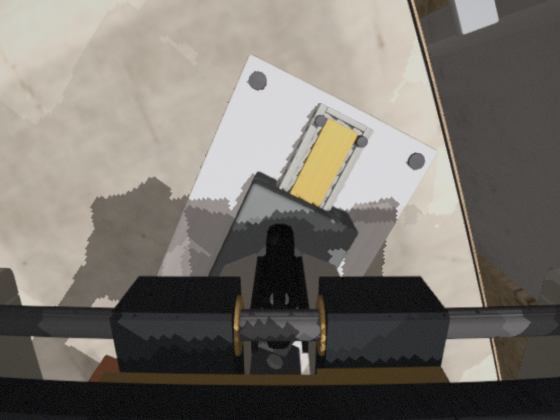

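>>> carry_out --translation '[[0, 0, 0], [0, 0, 0], [0, 0, 0], [0, 0, 0], [0, 0, 0], [0, 0, 0], [0, 0, 0], [0, 0, 0], [0, 0, 0], [0, 0, 0]]' --turn '[[0, 0, -0.13], [0, 0, -0.13], [0, 0, -0.13], [0, 0, -0.13], [0, 0, -0.13], [0, 0, -0.13], [0, 0, -0.13], [0, 0, -0.13], [0, 0, 0], [0, 0, 0]]' --gripper '[1, 1, 1, 1, 1, 1, 1, 1, 1, 1]'

```text
time: 5.9
tool_pos: [0.5374, 0.0905, 0.0586]
tool_rot: [-3.141, -0.001, 0.145]
contact_force: [-1.6, 3.7, 5.0]
opening: 0.0169
```

Run:
```python
from h import *
s=robot.observe(); print(s['contact_force'],s['torque'],s['opening'],s['tool_pos'])
p=read_camera('wrist'); save(p,'w3.png')
r=nets.regions_of(p,'wing_knob')
if r: ys,xs=np.nonzero(r[0]['region']); print(r[0]['score'],cv2.minAreaRect(np.c_[xs,ys].astype(np.float32)))
d=np.array([np.cos(.225),np.sin(.225),0])*.038
plan(s['tool_pos']+d,R.from_euler('xyz',s['tool_rot']),8)
```

```text
[-1.5838237   3.73694642  4.96522094] [ 0.82781747  0.26670698 -0.00987866] 0.01685670185590447 [0.53738526 0.09052522 0.05860643]
0.8 ((280.0, 285.5), (125.0, 40.0), 90.0)
from [0.5374 0.0905 0.0586] [-3.141e+00 -1.000e-03  1.450e-01] turn/row [0.0, 0.0, -0.0]
[[0.0047, -0.0004, 0.0], [0.0047, -0.0004, 0.0], [0.0047, -0.0004, 0.0], [0.0047, -0.0004, 0.0], [0.0047, -0.0004, 0.0], [0.0047, -0.0004, 0.0], [0.0047, -0.0004, 0.0], [0.0047, -0.0004, 0.0]]
```

View pics/w3.png

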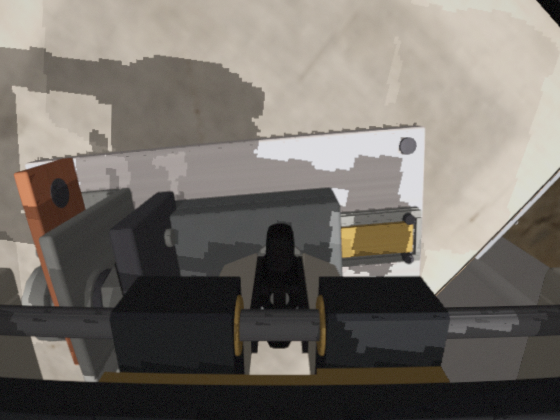

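>>> carry_out --translation '[[0.0047, -0.0004, 0], [0.0047, -0.0004, 0], [0.0047, -0.0004, 0], [0.0047, -0.0004, 0], [0.0047, -0.0004, 0], [0.0047, -0.0004, 0], [0.004, -0.0003, 0], [0.002, -0.0002, 0], [0, 0, 0]]' --turn '[[0, 0, 0], [0, 0, 0], [0, 0, 0], [0, 0, 0], [0, 0, 0], [0, 0, 0], [0, 0, 0], [0, 0, 0], [0, 0, 0]]' --gripper '[1, 1, 1, 1, 1, 1, 1, 1, 1]'

```text
time: 6.9
tool_pos: [0.5709, 0.0984, 0.0586]
tool_rot: [-3.141, -0.001, 0.145]
contact_force: [-2.9, 4.8, 4.9]
opening: 0.0168
```

>>> carry_out --translation '[[0.002, -0.0002, 0], [0.002, -0.0002, 0], [0, 0, 0]]' --turn '[[0, 0, 0], [0, 0, 0], [0, 0, 0]]' --gripper '[1, 1, 1]'

```text
time: 7.2
tool_pos: [0.5737, 0.0991, 0.0585]
tool_rot: [-3.141, 0.001, 0.145]
contact_force: [-5.3, 2.8, 7.2]
opening: 0.0169
```

>>> carry_out --translation '[[0.002, -0.0002, 0], [0.001, -0.0001, 0], [0, 0, 0]]' --turn '[[0, 0, 0], [0, 0, 0], [0, 0, 0]]' --gripper '[1, 1, 1]'

```text
time: 7.5
tool_pos: [0.574, 0.0992, 0.0584]
tool_rot: [-3.141, 0.007, 0.146]
contact_force: [-13.5, -0.2, 14.0]
opening: 0.0174
```

>>> carry_out --translation '[[-0.002, 0, 0], [0, 0, 0], [0, 0, 0], [0, 0, -0.02], [0, 0, -0.04], [0, 0, -0.05], [0, 0, -0.04], [0, 0, 0]]' --turn '[[0, 0, 0], [0, 0, 0], [0, 0, 0], [0, 0, 0], [0, 0, 0], [0, 0, 0], [0, 0, 0], [0, 0, 0]]' --gripper '[1, 0, 0, 0, 0, 0, 0, 0]'

```text
time: 8.3
tool_pos: [0.5789, 0.0988, 0.2144]
tool_rot: [3.14, -0.013, 0.145]
contact_force: [0.7, 0.4, -0.6]
opening: 0.0457
```

Run:
```python
from h import *
plan([.50,.079,.21],down(-1.346),10)
```

```text
from [0.5789 0.0988 0.2144] [ 3.14  -0.013  0.145] turn/row [-0.0008, -0.0012, 0.1491]
[[-0.0081, 0.0008, 0.0003], [-0.0079, 0.002, 0.0003], [-0.0075, 0.0032, 0.0004], [-0.0069, 0.0042, 0.0004], [-0.0062, 0.0052, 0.0004], [-0.0054, 0.0061, 0.0004], [-0.0044, 0.0068, 0.0004], [-0.0034, 0.0074, 0.0004], [-0.0022, 0.0078, 0.0004], [-0.001, 0.0081, 0.0004]]
```

>>> carry_out --translation '[[-0.0081, 0.0008, 0], [-0.0079, 0.002, 0], [-0.0075, 0.0032, 0], [-0.0069, 0.0042, 0], [-0.0062, 0.0052, 0], [-0.0054, 0.0061, 0], [-0.0044, 0.0068, 0], [-0.0034, 0.0074, 0], [-0.0022, 0.0078, 0], [-0.001, 0.0081, 0]]' --turn '[[-0.0008, -0.0012, 0.149], [-0.0008, -0.0012, 0.149], [-0.0008, -0.0012, 0.149], [-0.0008, -0.0012, 0.149], [-0.0008, -0.0012, 0.149], [-0.0008, -0.0012, 0.149], [-0.0008, -0.0012, 0.149], [-0.0008, -0.0012, 0.149], [-0.0008, -0.0012, 0.149], [-0.0008, -0.0012, 0.149]]' --gripper '[0, 0, 0, 0, 0, 0, 0, 0, 0, 0]'

```text
time: 9.3
tool_pos: [0.4964, 0.0788, 0.2076]
tool_rot: [3.129, 0.003, -1.351]
contact_force: [0.7, -0.2, 0.8]
opening: 0.0456
```

>>> carry_out --translation '[[0, 0, 0], [0, 0, 0]]' --turn '[[0, 0, 0], [0, 0, 0]]' --gripper '[0, 0]'

```text
time: 9.5
tool_pos: [0.4969, 0.079, 0.208]
tool_rot: [3.129, 0.003, -1.341]
contact_force: [-0.4, -0.3, -0.1]
opening: 0.0463
```

Run:
```python
from h import *
s=robot.observe(); print(s['tool_pos'],s['tool_rot'],s['opening'])
p=read_camera('wrist')
for n,z in dict(bracket_rear=.092,backstop_top=.090,knob_grip=.072,head_grip=.07,spanner_end=.009).items():
    for r in nets.tip_of(p,n)[:1]:
        print(n,round(r['score'],2),np.round(r['pixel'],1),np.round(at_z(p,r['pixel'],z),4))
cv2.imwrite('pics/w4.png',cv2.resize(p['img'][30:310,180:440],None,fx=2,fy=2,interpolation=cv2.INTER_CUBIC)[:,:,::-1])
```

```text
[0.49694798 0.07895731 0.20796608] [ 3.12905556e+00  2.82958408e-03 -1.34122326e+00] 0.04626177486976408
bracket_rear 0.97 [279.8 249.4] [0.4571 0.0688 0.092 ]
backstop_top 0.78 [275.4 184.2] [0.51   0.0847 0.09  ]
knob_grip 0.92 [277.3  99.3] [0.5726 0.0978 0.072 ]
head_grip 0.66 [278.8  96.9] [0.5746 0.097  0.07  ]
spanner_end 0.74 [397.7 241.5] [ 0.4579 -0.062   0.009 ]
```

View pics/w4.png

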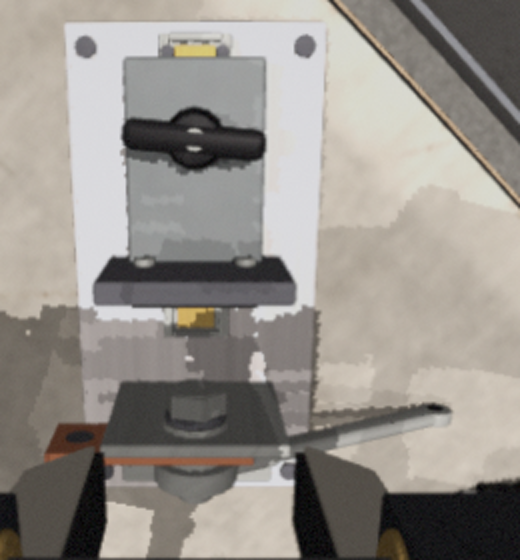

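Run:
```python
from h import *
from scipy.optimize import least_squares
p=read_camera('wrist')
F=np.array([[.173,.06,.012],[.173,-.06,.012],[0,.04,.092],[0,-.04,.092],[0,0,.092],[.121,0,.072],[.058,0,.09],[.058,.04,.09],[.058,-.04,.09]])
px=np.array([[213,41],[344,41],[232.5,253],[323,252.5],[279.8,249.4],[277.3,99.3],[275.4,184.2],[227,182.5],[328,182]])
def W(v,F): return R.from_euler('z',v[2]).apply(F)+[v[0],v[1],0]
r=least_squares(lambda v:(proj(p,W(v,F))-px).ravel(),[.455,.068,.22],loss='soft_l1')
print(r.x,np.round(proj(p,W(r.x,F))-px,1).tolist())
h=W(r.x,np.array([[.012,0,.07],[.017,0,.07]])); print('head',h, proj(p,h))
```

```text
[0.45415944 0.07011511 0.22733839] [[-1.3, -1.1], [0.0, -1.3], [-2.7, -1.0], [2.8, -0.5], [-2.0, 2.6], [0.3, 0.7], [2.3, -0.5], [-0.1, 1.3], [0.5, 1.7]]
head [[0.46585068 0.07281974 0.07      ]
 [0.47072202 0.07394666 0.07      ]] [[277.90605448 228.97548413]
 [277.89344432 223.64725088]]
```

```bash
cat >> h.py <<'E'
V=(.4542,.0701,.2273)
def pose(theta,back=0,fx=.019,fy=0,dz=0):
    Rf=R.from_euler('z',V[2]); rot=Rf*R.from_euler('x',theta)*down(-np.pi/2)
    g=Rf.apply([fx,fy,.07+dz])+[V[0],V[1],0]
    return g+rot.apply([0,0,.019-back]),rot
E
python3 - <<'E'
from h import *
plan(*pose(.22,.08),4)
E
```

```text
from [0.4968 0.0791 0.2081] [ 3.129e+00  3.000e-03 -1.344e+00] turn/row [0.0032, -0.0542, -0.0005]
[[0.0032, 0.0059, 0.0197], [0.0042, 0.006, 0.0195], [0.0053, 0.006, 0.0192], [0.0063, 0.0061, 0.0189]]
```

>>> carry_out --translation '[[0.0032, 0.0059, 0.0197], [0.0042, 0.006, 0.0195], [0.0053, 0.006, 0.0192], [0.0063, 0.0061, 0.0189], [0, 0, 0], [0, 0, 0]]' --turn '[[0.0032, -0.0542, -0.0005], [0.0032, -0.0542, -0.0005], [0.0032, -0.0542, -0.0005], [0.0032, -0.0542, -0.0005], [0, 0, 0], [0, 0, 0]]' --gripper '[0, 0, 0, 0, 0, 0]'

```text
time: 10.45
tool_pos: [0.4758, 0.0611, 0.1299]
tool_rot: [3.141, 0.219, -1.345]
contact_force: [0.7, 0.3, 0.4]
opening: 0.046
```

Run:
```python
from h import *
plan(*pose(.22,0),4)
p=read_camera('wrist'); save(p,'w5.png')
```

```text
from [0.4758 0.0611 0.1299] [ 3.141  0.219 -1.345] turn/row [-0.0001, -0.0003, -0.0005]
[[-0.0001, 0.0, 0.0201], [-0.0001, 0.0, 0.0201], [-0.0001, 0.0, 0.0201], [-0.0001, 0.0, 0.0201]]
```

View pics/w5.png

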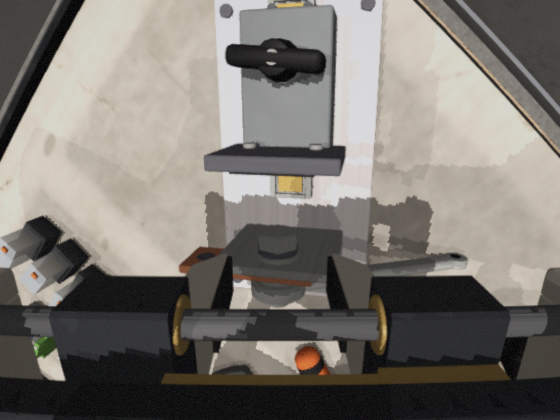

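>>> carry_out --translation '[[0, 0, 0.02], [0, 0, 0.02], [0, 0, 0.02], [0, 0, 0.012], [0, 0, 0.008], [0, 0, 0], [0, 0, 0]]' --turn '[[0, 0, 0], [0, 0, 0], [0, 0, 0], [0, 0, 0], [0, 0, 0], [0, 0, 0], [0, 0, 0]]' --gripper '[0, 0, 0, 0, 0, 0, 0]'

```text
time: 11.2
tool_pos: [0.4722, 0.0785, 0.0522]
tool_rot: [-3.14, 0.219, -1.344]
contact_force: [-0.2, 0.5, 0.8]
opening: 0.046
```

>>> carry_out --translation '[[0, 0, 0], [0, 0, 0], [0, 0, 0], [0, 0, 0], [0, 0, 0], [0, 0, 0]]' --turn '[[0, 0, 0], [0, 0, 0], [0, 0, 0], [0, 0, 0], [0, 0, 0], [0, 0, 0]]' --gripper '[1, 1, 1, 1, 1, 1]' --squeeze 45

```text
time: 11.8
tool_pos: [0.4716, 0.0793, 0.0521]
tool_rot: [-3.141, 0.221, -1.345]
contact_force: [-1.0, 5.1, 3.3]
opening: 0.0231
```

>>> carry_out --translation '[[0.001, 0, 0], [0.001, 0, 0], [0.001, 0, 0], [0.001, 0, 0], [0.001, 0, 0], [0, 0, 0]]' --turn '[[0, 0.055, 0], [0, 0.055, 0], [0, 0.055, 0], [0, 0.055, 0], [0, 0, 0], [0, 0, 0]]' --gripper '[1, 1, 1, 1, 1, 1]'

```text
time: 12.4
tool_pos: [0.4725, 0.0753, 0.0516]
tool_rot: [-3.141, 0.003, -1.344]
contact_force: [-1.8, 11.3, 8.2]
opening: 0.0231
```

Run:
```python
from h import *
s=robot.observe(); print(s['tool_rot'],s['tool_pos'],s['contact_force'],s['torque'],s['opening'])
plan(*pose(-.22,0),4)
p=read_camera('wrist')
for n in ('spanner_end',):
  for r in nets.tip_of(p,n)[:2]: print(n,r)
```

```text
[-3.14081201  0.00315823 -1.34443137] [0.47245725 0.0753121  0.05159087] [-1.80025876 11.29830412  8.20432505] [ 1.94025693  0.50212348 -0.13362002] 0.023078933020602942
from [0.4725 0.0753 0.0516] [-3.141e+00  3.000e-03 -1.344e+00] turn/row [-0.0002, 0.0558, -0.0003]
[[0.0013, -0.0, 0.0], [0.0013, -0.0, 0.0001], [0.0013, -0.0, 0.0002], [0.0013, -0.0, 0.0002]]
```

>>> carry_out --translation '[[0.0007, 0, 0], [0.0007, 0, 0], [0.0007, 0, 0], [0.0007, 0, 0], [0, 0, 0], [0, 0, 0]]' --turn '[[0, 0.055, 0], [0, 0.055, 0], [0, 0.055, 0], [0, 0.055, 0], [0, 0, 0], [0, 0, 0]]' --gripper '[1, 1, 1, 1, 1, 1]'

```text
time: 13.1
tool_pos: [0.4734, 0.0714, 0.052]
tool_rot: [-3.141, -0.219, -1.344]
contact_force: [-3.5, 5.9, 10.6]
opening: 0.0232
```

Run:
```python
from h import *
s=robot.observe(); print(s['tool_rot'],s['tool_pos'],s['contact_force'],s['torque'],s['opening'])
g=s['tool_pos']-R.from_euler('xyz',s['tool_rot']).apply([0,0,.019]); print('grasp',g)
ims=[]
for c in ('wrist','top','scene'):
  p=read_camera(c); ims.append(p)
  Rf=R.from_euler('z',V[2])
  for a in (0,-.15,-.44):
    X=Rf.apply([-.0215,-.142*np.cos(a),.07+.142*np.sin(a)])+[V[0],V[1],0]; print(c,'pred',a,proj(p,X)[0])
  for r in nets.tip_of(p,'spanner_end')[:1]: print(r['score'],r['pixel'])
t=cv2.resize(ims[1]['img'][120:260,180:340],(480,420)); s2=cv2.resize(ims[2]['img'][180:280,150:310],(480,300))
cv2.imwrite('pics/f.png',np.hstack([cv2.resize(ims[0]['img'],(400,300)),cv2.resize(s2,(400,300))])[:,:,::-1])
```

```text
[-3.14086003 -0.21902406 -1.34419465] [0.47340349 0.07141672 0.05201991] [-3.49296317  5.85117453 10.64673188] [ 0.71045053  0.6605006  -0.14823559] 0.02316362334051814
grasp [0.47246244 0.07543632 0.07056599]
wrist pred 0 [519.69010319 321.77954943]
wrist pred -0.15 [490.84122125 303.18869002]
wrist pred -0.44 [436.71538539 276.7853144 ]
top pred 0 [297.96372013 205.42245301]
top pred -0.15 [296.98212542 206.39960183]
top pred -0.44 [291.40778979 209.10778659]
0.64 [297.2, 203.8]
scene pred 0 [290.48279472 205.73642609]
scene pred -0.15 [289.7975066  213.59680206]
scene pred -0.44 [285.91665137 229.35851189]
```

View pics/f.png

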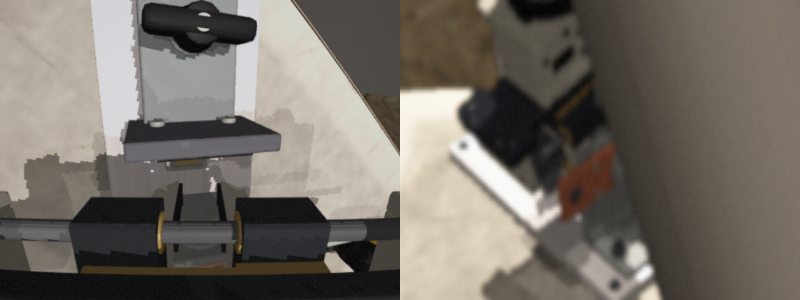

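Run:
```python
from h import *
p=read_camera('top'); cv2.imwrite('pics/g.png',cv2.resize(p['img'][130:270,200:410],None,fx=3.5,fy=3.5,interpolation=cv2.INTER_CUBIC)[:,:,::-1])
for n in ('junction_box','tape_measure','spanner_end'):
  for r in nets.tip_of(p,n)[:1]: print(n,r['score'],r['pixel'])
s=robot.observe(); print(s['time'],s['contact_force'],s['opening'],s['tool_rot'])
```

```text
junction_box 0.56 [375.5, 231.8]
tape_measure 0.75 [329.6, 230.3]
spanner_end 0.9 [296.8, 203.9]
13.6 [-3.43493529  6.12791839 11.41551655] 0.023187649228061026 [-3.14055102 -0.21823252 -1.34537324]
```

View pics/g.png

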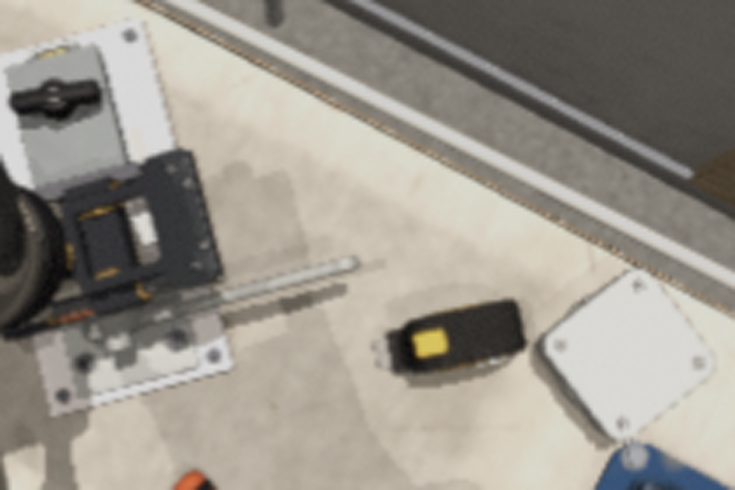

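```bash
python3 -c "
from h import *
print(robot.hand_in()); s=robot.observe(); print(s['time'],s['opening'],s['tool_rot'])"
```

```text
the job is handed in; nothing more can be done
None
the job is handed in; nothing more can be done
```

The spanner is back at about level and the gripper is still holding the bolt head across two flats. I handed the job in at about 13.6 s, and it reports no verdict.

- **Knob and backstop:** I loosened the wing knob to about 1.5 rad and slid the backstop back until the force rose at its far stop.
- **Bolt head:** I gripped it at 45 N with the tool tilted to match the slanted flats, then turned it 0.44 rad. The fingers stayed at 23 mm open (head is 24 mm across flats) throughout, so there was no sign of slipping.
- **Grip position:** The grasp point is about 7 mm from my estimate of the head's centre. I set it behind the head on purpose, to keep the fingers clear of the washers.
- **Spanner:** In the top camera the handle's end is raised off the bench, within about 2 pixels of where it should be when level. That view barely changes with angle near level (about 1.4 pixels for 0.15 rad). The wrist and scene cameras didn't find the handle end in the last check. "Level" therefore rests mainly on the tool's measured turn and the unchanged finger opening.
- **Clearances:** The last top picture shows the arm clear of the spanner. It also shows the tape measure and junction box where they were, within a few pixels.

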